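Level the bearing balance

TASK

The parts balance is down on the tray that holds two bearings. Move the one bearing that makes both sides equally heavy across to the free post of the other tray and seat it fully down on that post's shoulder, so that the balance comes to rest level. The balance is delicate: the posts float loosely, so feel for the post with a light touch and never press hard, and leave the other things on the table alone.

Things in the scene. Friction and masses are not known exactly. Their poses are not given: they have to be found in the camera images.
- balance: Two-tray parts balance, fixed: white base 120 x 280 x 14 mm, in its middle a pointer scale up to 86 mm high. Origin: centre of the underside; the beam runs along its y. Level steel trays (175 mm in x, 74 in y) at y = +100 mm (starts low) and -100 mm (starts high) ride oppositely up and down, up to 9 mm from level. Nowhere press it, by fingers or through a bearing, above 20 N.
- beam (a joint): Beam angle (rad): 0 is level, +0.09 fully down on the side that starts heavy (balance's +y), -0.09 fully down on the other; 0.01 is 1 mm of tray height. Level means within 0.03. It yields like a spring: a tray sinks 1 mm per 0.1 N (10 g) of surplus load, up to a stop.
- heavy_tray (a point): Centre of the tray that starts low, at the height of its posts' shoulder tops; rides with the tray (72 mm above the table when level). At the start it holds the large bearing and one of the two others, on either post. Posts stand at x = -45 and +45 mm from the centre.
- light_tray (a point): Centre of the tray that starts high, at the height of its posts' shoulder tops (72 mm above the table when level, 81 at the start); rides with the tray. At the start it holds one bearing, on the post at x = -45 mm in the balance's frame; the post at +45 mm is free.
- free_seat (a point): Nominal centre of the free post's shoulder top; rides with the tray. Post: 23 mm diameter, 24 mm above its 34 mm wide shoulder, which is 12 mm above the tray; 1 mm bevel on top. Posts float up to 8 mm in x and y, move if pushed sideways with about 2.5 N and stay there. The free post is not measured: it stands up to 7 mm from this point in x and in y of the balance; find it by feel or eye.
- bearing_small: Plain bright steel ball bearing, a flat ring with a 25 mm bore lying flat around a post: outside diameter 47 mm, 12 mm high, 80 g. Weights are true to about 4 %. The large one weighs as much as the small and the medium one together. Origin: centre of its underside, z up along the bore axis.
- bearing_medium: Plain bright steel ball bearing, a flat ring with a 25 mm bore lying flat around a post: outside diameter 52 mm, 15 mm high, 128 g. Weights are true to about 4 %. The large one weighs as much as the small and the medium one together. Origin: centre of its underside, z up along the bore axis.
- bearing_large: Plain bright steel ball bearing, a flat ring with a 25 mm bore lying flat around a post: outside diameter 62 mm, 17 mm high, 208 g. Weights are true to about 4 %. The large one weighs as much as the small and the medium one together. Origin: centre of its underside, z up along the bore axis.
- pillow_block: Grey pillow-block housing 100 x 34 x 72 mm, bystander. Origin: centre of its underside.
- pendant: Grey teach pendant lying flat, 150 x 200 x 35 mm, bystander. Origin: centre of its underside.
- roller: Steel roller standing upright, 36 mm diameter, 50 mm tall, bystander. Origin: centre of its underside.
Not all that is in view belongs to the job. Leave any brown, orange or turquoise look-alike of the bearing_medium alone.

How it is judged:
By the outcome, as a careful person would: the job done as asked, in the order asked, and still so for the second after the job is handed in, with the robot touching nothing.
It also fails if it takes over 64 s, if anything falls off the work surface, if the arm or the gripper's body presses on something with over 40 N, if the wrist force passes 120 N, or if a joint passes its speed limit or range.

ROBOT

A 6-joint arm with a two-finger parallel gripper is mounted at the origin on the work surface. World frame = base frame: x ahead of the robot, y to its left, z up, the work surface at z = 0. Lengths are in m, angles in degrees, forces in N, time in s.
With the tool pointing down it reaches from about 0.375 to 0.9 m from the base axis. Payload 3.1 kg.
Tool frame: the origin (TCP) lies on the centre line of the jaws, within the pads' length; the fingertips stand 25 mm ahead of it and the grasp point (between the pads) lies 6 mm ahead of it; z points along the fingers, y is the line along which they close (so a half turn about z gives the same grasp; the last joint's range is limited). The gripper opens to 87 mm and grips with 3 to 60 N. Pads are 19 mm wide; open, the fingers measure 117 mm over their backs; the gripper's body (75 mm by 190 mm) begins 51 mm behind the grasp point.
Start: joints at [-85.113, 30.224, 82.088, -0, 67.689, -10.227], TCP at [0.163, -0.603, 0.248] pointing down, gripper open.
Joint ranges: [-176.69, 176.69], [-43.24, 126.21], [12.49, 139.97], [-82, 262], [0, 151.66], [-163.58, 163.58]. Speed limits (degrees/s): [159.86, 159.86, 180, 180, 180, 180].

INTERFACE

Orientations are given as a 3x3 rotation matrix whose columns are the frame's x, y, z axes.
In Python, from rig import bot, cams, models gives the robot as it stands. The module is installed in compiled form; this text tells all that it offers.
- The arm moves only by the shell command python3 -m handwheel 'ROWS' [OPENING]. ROWS is JSON, a list of rows, each a list of 6 numbers: the shift along the world's x, y, z each as a share of 1 m, from -1 to 1, then the turn, a rotation vector about the world's x, y, z each as a share of 2 rad, from -1 to 1. In form: [[dx, dy, dz, wx, wy, wz], ...]. A call has exactly 8 rows; each row is the pose to reach, as a shift and turn from the pose commanded when the call began; what a row does not reach only later rows make up. A row lasts 1/12 s, in which the tool goes at most 41.7 mm and 7.16 degrees, less where a joint would pass 70% of its speed; a pose out of reach is approached as far as the arm can. A call with a number of a shift or a turn outside -1 to 1 is refused whole. A call with a gripper value outside its range is refused whole. OPENING is the opening, from -1 (shut) to 1 (fully open), so that 0 is half open, set as the call begins (- or left out, the last holds). The fingers move at their own pace and stop on an object; the grip force is fixed at half the most. Time passes only in rows, so rows that repeat a pose let the fingers close, or fill a call up. It gives the time, the measured TCP pose, the force, the opening and the grip force at its end, in the units of the state.
- bot.read_state(): the state, without advancing time (a new reading comes with each control period).
- cams.capture(name): name is "side" or "top" or "wrist"; returns (picture, depth): 420x560x3 uint8, blue, green, red; 420x560 float32, m along the optical axis (not along the pixel's ray), 0 where there is no reading.
- cams.calibration(name): a dict with "mtx" (3x3 intrinsics, pixels), "R" (3x3) and "t" (3): a world point X has camera coordinates R X + t; the wrist camera has in their place "tool_from_camera" (4x4, takes a point from camera to tool coordinates, whose origin is the TCP and whose axes are the flange's). Camera axes: x right, y down, z forward; pixel columns grow to the right and rows downward; lengths in m; the calibration is good to about 2 mm. The wrist camera is an equidistant fisheye: a pixel r from the principal point sees the ray r / f radians off the axis. A picture is of the moment at which its call begins: read the wrist's pose just before it. calibration takes no time and is no camera call.
- bot.hand_in(): hands the job in; it is judged then, once.
Trained networks look in the newest picture that a camera, given by its name, has taken for a name from the list of things; names that differ only in an ending like _2 or _b are one class to them, and where a whole thing is asked for, a point or a joint stands for the part that bears it (a point fixed in the world has none). Each returns a list of dicts, best first, with "conf" (0 to 1); they miss things now and then, are a little off and sometimes report something else, mostly with a low value. They report only what shows in the picture. A call takes as long as a camera call. They do not tell look-alikes from the thing itself.
- models.spot_in(query, camera): "position" ([column, row] in pixels, amid what is visible of it).
- models.tip_of(query, camera): "position" ([column, row] in pixels: a listed point, or the origin of a listed thing).
The state is a dict: "time_s": time; "joint_positions": joint angles; "qvel": joint speeds; "tau": joint torques, N m; "position": TCP position; "tcp_rot": TCP orientation; "force": force on the tool from outside, world axes, zero at the start; "moment": the same for the moment, N m; "opening": opening from 0.0 (shut) to 1.0 (fully open); "grasp_force": force on a finger pad.
Only numpy, scipy, OpenCV 4.12 (cv2) and the standard library are available. Lean on these libraries where they do the work, as an engineer would, in place of code of your own. Each camera call takes 0.05 s, during which the arm holds its last target. There are 200 camera calls.

## Working session

There is one attempt and no reset: what is moved stays moved. The work goes in short steps, Python scripts to look and compute and a shell command to move; the robot and the scene stay as the last step left them, time stands still between calls to the robot, and variables do not carry over. Pictures are saved under pics/ and viewed, at most 10 in all, crops included, and the job is handed in when it is done.

```bash
mkdir -p pics
cat > h.py <<'E'
import numpy as np, cv2
from rig import bot, cams, models
def world(cam,u,v,d):
    c=cams.calibration(cam);K=np.array(c["mtx"])
    p=np.linalg.inv(K)@np.array([u,v,1.])*d
    return np.array(c["R"]).T@(p-np.array(c["t"]))
def onplane(cam,u,v,z):
    c=cams.calibration(cam);K=np.array(c["mtx"]);R=np.array(c["R"]);t=np.array(c["t"])
    r=R.T@np.linalg.inv(K)@np.array([u,v,1.]);o=-R.T@t
    return o+r*(z-o[2])/r[2]
E
python3 - <<'E'
from h import *
ims=[]
for n in["top","side"]:
    im,d=cams.capture(n); np.save(n+"_d.npy",d); cv2.imwrite(f"pics/{n}0.png",im); cv2.imwrite(n+".png",im)
    for q in["balance","heavy_tray","light_tray","free_seat","bearing_small","bearing_medium","bearing_large"]:
        for r in models.tip_of(q,n)[:3]:
            u,v=r["position"]; z={"balance":0}.get(q,.081 if q in("light_tray","free_seat") else .063)
            dd=d[int(v),int(u)]
            print(n,q,round(r["conf"],2),np.round([u,v]),np.round(onplane(n,u,v,z),3), np.round(world(n,u,v,dd),3) if dd else None)
s=bot.read_state();print(s["position"],s["tcp_rot"],s["opening"],s["time_s"])
E
```

```text
top heavy_tray 0.96 [272. 191.] [ 0.623 -0.035  0.063] [ 0.625 -0.035  0.052]
top light_tray 0.72 [205. 223.] [0.525 0.146 0.081] [0.526 0.148 0.068]
top light_tray 0.56 [241. 215.] [0.55  0.049 0.081] [0.551 0.049 0.069]
top light_tray 0.28 [198. 210.] [0.559 0.169 0.081] [0.556 0.166 0.101]
top free_seat 0.79 [211. 240.] [0.479 0.129 0.081] [0.477 0.126 0.105]
top bearing_small 0.67 [199. 210.] [0.561 0.169 0.063] [0.555 0.162 0.109]
top bearing_medium 0.72 [265. 143.] [ 0.761 -0.012  0.063] [ 0.778 -0.011  0.002]
top bearing_medium 0.72 [320. 206.] [ 0.583 -0.171  0.063] [ 0.593 -0.178 -0.001]
top bearing_medium 0.7 [299. 151.] [ 0.742 -0.111  0.063] [ 0.758 -0.115  0.005]
top bearing_large 0.87 [278. 211.] [ 0.566 -0.052  0.063] [ 0.564 -0.052  0.084]
side balance 0.93 [275. 246.] [0.562 0.076 0.   ] [0.516 0.151 0.066]
side heavy_tray 0.81 [284. 213.] [ 0.588 -0.025  0.063] [ 0.599 -0.045  0.049]
side light_tray 0.96 [276. 240.] [0.52  0.142 0.081] [0.529 0.126 0.067]
side light_tray 0.33 [268. 210.] [0.628 0.013 0.081] [0.633 0.005 0.075]
side free_seat 0.87 [290. 243.] [0.475 0.137 0.081] [0.476 0.136 0.081]
side bearing_small 0.44 [258. 239.] [0.581 0.144 0.063] [0.561 0.173 0.089]
side bearing_medium 0.66 [185. 301.] [0.594 0.456 0.063] [0.628 0.426 0.021]
side bearing_medium 0.63 [305. 210.] [ 0.536 -0.079  0.063] [ 0.547 -0.101  0.048]
side bearing_medium 0.57 [268. 210.] [ 0.642 -0.012  0.063] [0.632 0.004 0.075]
side bearing_large 0.65 [292. 212.] [ 0.567 -0.043  0.063] [ 0.557 -0.026  0.075]
[ 0.16298666 -0.60334736  0.2475959 ] [[ 9.65397679e-01  2.60782132e-01 -1.97260426e-05]
 [ 2.60782130e-01 -9.65397678e-01 -5.74204244e-05]
 [-3.40176964e-05  5.02893451e-05 -9.99999998e-01]] 0.9982808152251305 0.8
```

View pics/top0.png

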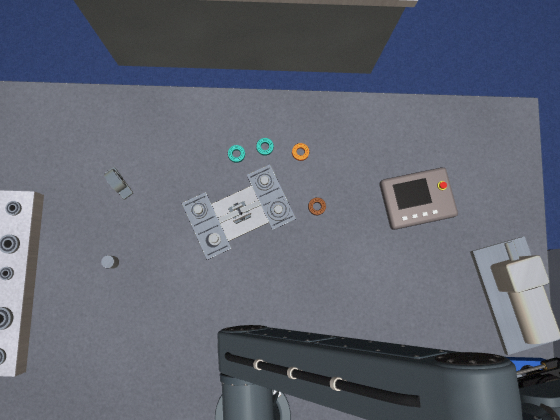

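View pics/side0.png

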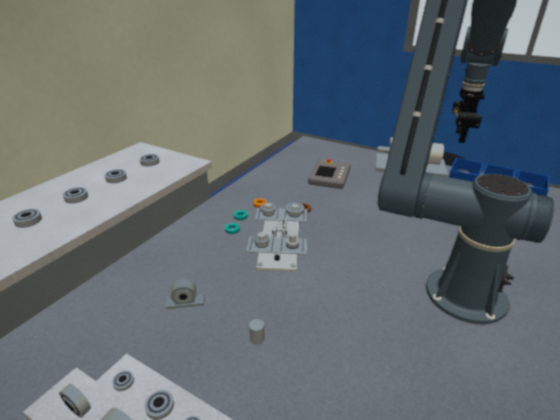

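The top view shows the heavy tray at about (272,191) with the large bearing at (279,210) and another at (264,181). The light tray has a bearing at (198,210) and its free post at (213,240). Because large = small + medium, the bearing to move is the non-large one at (264,181). I'll take a closer look with the wrist camera.

```bash
python3 -m handwheel '[[0.2,0.33,0.02,0,0,0.05],[0.2,0.33,0.02,0,0,0.05],[0.2,0.33,0.02,0,0,0.05],[0.2,0.33,0.02,0,0,0.05],[0.2,0.33,0.02,0,0,0.05],[0.2,0.33,0.02,0,0,0.05],[0.2,0.33,0.02,0,0,0.05],[0.2,0.33,0.02,0,0,0.05]]' 1 
python3 -m handwheel '[[0.2,0.33,0.02,0,0,0.05],[0.2,0.33,0.02,0,0,0.05],[0.2,0.33,0.02,0,0,0.05],[0.2,0.33,0.02,0,0,0.05],[0.2,0.33,0.02,0,0,0.05],[0.2,0.33,0.02,0,0,0.05],[0.2,0.33,0.02,0,0,0.05],[0.2,0.33,0.02,0,0,0.05]]'
```

```text
time_s: 1.47
position: [0.3362, -0.317, 0.2651]
tcp_rot: [[0.935, 0.355, 0.0], [0.355, -0.935, -0.0], [0.0, 0.001, -1.0]]
force: [0.3, -0.3, -0.2]
opening: 1.001
grasp_force: 0.0
time_s: 2.13
position: [0.5088, -0.0319, 0.2825]
tcp_rot: [[0.894, 0.448, 0.001], [0.448, -0.894, -0.0], [0.0, 0.001, -1.0]]
force: [0.9, -0.4, -0.1]
opening: 0.997
grasp_force: 0.0
```

```bash
python3 -m handwheel '[[0.03,0.05,0,0,0,0],[0.03,0.05,0,0,0,0],[0.03,0.05,0,0,0,0],[0.03,0.05,0,0,0,0],[0.03,0.05,0,0,0,0],[0.03,0.05,0,0,0,0],[0.03,0.05,0,0,0,0],[0.03,0.05,0,0,0,0]]'
cat >> h.py <<'E'
def wcal():
    s=bot.read_state();c=cams.calibration("wrist")
    T=np.array(c["tool_from_camera"]);W=np.eye(4);W[:3,:3]=s["tcp_rot"];W[:3,3]=s["position"]
    return np.array(c["mtx"]),W@T
def wray(u,v,K):
    a=np.array([(u-K[0,2])/K[0,0],(v-K[1,2])/K[1,1]]);r=np.hypot(*a)
    return np.array([*(a/max(r,1e-9)*np.sin(r)),np.cos(r)])
def wplane(u,v,z,K,M):
    r=M[:3,:3]@wray(u,v,K);o=M[:3,3];return o+r*(z-o[2])/r[2]
def wpix(X,K,M):
    p=M[:3,:3].T@(np.array(X)-M[:3,3]);th=np.arccos(p[2]/np.linalg.norm(p));q=p[:2]/np.linalg.norm(p[:2])*th
    return np.array([K[0,0]*q[0]+K[0,2],K[1,1]*q[1]+K[1,2]])
def wdepth(u,v,d,K,M):
    r=wray(u,v,K);return M[:3,:3]@(r/r[2]*d)+M[:3,3]
E
python3 - <<'E'
from h import *
K,M=wcal();im,d=cams.capture("wrist");cv2.imwrite("pics/w1.png",im);np.savez("w1.npz",d=d,K=K,M=M)
print(K,M)
for q in["heavy_tray","light_tray","free_seat","bearing_small","bearing_medium","bearing_large"]:
    for r in models.tip_of(q,"wrist")[:3]:
        u,v=r["position"]; z=.081 if q in("light_tray","free_seat") else .063
        print(q,round(r["conf"],2),np.round([u,v]),np.round(wplane(u,v,z,K,M),4),np.round(wdepth(u,v,d[int(v),int(u)],K,M),4))
E
```

```text
time_s: 2.8
position: [0.5377, 0.0149, 0.2821]
tcp_rot: [[0.895, 0.446, -0.0], [0.446, -0.895, -0.0], [-0.0, 0.0, -1.0]]
force: [0.4, 0.4, -0.1]
opening: 1.005
grasp_force: 0.0
[[325.1922621    0.         283.30561564]
 [  0.         325.1922621  209.85932961]
 [  0.           0.           1.        ]] [[ 4.44886790e-01 -8.53101393e-01 -2.72568812e-01  6.14579625e-01]
 [-8.95586808e-01 -4.23741797e-01 -1.35525494e-01  5.14122204e-02]
 [ 1.18190035e-04  3.04402534e-01 -9.52543481e-01  4.19327782e-01]
 [ 0.00000000e+00  0.00000000e+00  0.00000000e+00  1.00000000e+00]]
heavy_tray 0.56 [349. 150.] [ 0.6078 -0.0337  0.063 ] [ 0.6076 -0.0368  0.0504]
heavy_tray 0.55 [ 26. 146.] [0.4379 0.3602 0.063 ] [0.4168 0.3971 0.0203]
light_tray 0.72 [169. 157.] [0.5167 0.1415 0.081 ] [0.5133 0.1447 0.0692]
free_seat 0.85 [173. 196.] [0.4774 0.1212 0.081 ] [0.4879 0.1158 0.1068]
bearing_small 0.69 [166. 113.] [0.5567 0.1702 0.063 ] [0.5635 0.1563 0.1044]
bearing_medium 0.83 [311.  16.] [0.722  0.0715 0.063 ] [ 7.411e-01  7.510e-02 -4.000e-04]
bearing_medium 0.73 [352. 108.] [ 0.6506 -0.0152  0.063 ] [ 0.6481 -0.0106  0.0878]
bearing_medium 0.65 [438.  80.] [ 0.7335 -0.0895  0.063 ] [ 7.546e-01 -1.145e-01 -4.000e-04]
bearing_large 0.95 [349. 186.] [ 0.5714 -0.0536  0.063 ] [ 0.5743 -0.0465  0.0868]
```

View pics/w1.png

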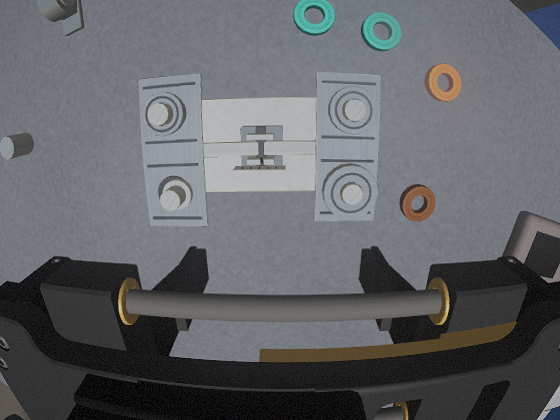

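The wrist view shows the large bearing at (350,188), the medium one to move at (352,108), the small one at (164,113) and the free post at (175,195). Next I'll measure the medium bearing's ring and the post tops from depth.

```bash
cat >> h.py <<'E'
def cloud(d,K,M):
    v,u=np.nonzero(d>0);a=np.stack([(u-K[0,2])/K[0,0],(v-K[1,2])/K[1,1]]);r=np.hypot(*a)+1e-9
    p=np.stack([a[0]/r*np.tan(r),a[1]/r*np.tan(r),np.ones_like(r)])*d[v,u]
    P=(M[:3,:3]@p).T+M[:3,3];return P[np.abs(r)<1.2]
def blob(P,c,rad,z0,z1):
    Q=P[(np.hypot(P[:,0]-c[0],P[:,1]-c[1])<rad)&(P[:,2]>z0)&(P[:,2]<z1)];
    return len(Q),np.round(cv2.minEnclosingCircle(Q[:,:2].astype(np.float32))[0],4) if len(Q) else 0,np.round(cv2.minEnclosingCircle(Q[:,:2].astype(np.float32))[1],4) if len(Q) else 0,np.round(Q.mean(0),4) if len(Q) else 0,np.round(np.median(Q[:,2]),4) if len(Q) else 0
E
python3 - <<'E'
from h import *
z=np.load("w1.npz");P=cloud(z["d"],z["K"],z["M"])
for n,c in dict(med=(.651,-.012),large=(.57,-.052),small=(.557,.168),free=(.481,.122)).items():
    Q=P[np.hypot(P[:,0]-c[0],P[:,1]-c[1])<.036]
    print(n,np.histogram(Q[:,2],np.arange(.045,.116,.005))[0])
    print("  ring",blob(P,c,.036,.068,.096) if n!="free" else blob(P,c,.036,.075,.09));print("  post",blob(P,c,.03,.084 if n in("med","large") else .1,.12))
E
```

```text
med [ 111 1096    1   10   33   47 1353   42  346    0    0    0    0    0]
  ring (1802, array([ 0.6482, -0.0139]), np.float64(0.0261), array([ 0.6477, -0.0127,  0.0795]), np.float64(0.0782))
  post (359, array([ 0.6481, -0.014 ]), np.float64(0.0117), array([ 0.6481, -0.0137,  0.0869]), np.float64(0.087))
large [  51  650    0   12   48   55  981 1005  310    0    0    0    0    0]
  ring (2373, array([ 0.5686, -0.054 ]), np.float64(0.0309), array([ 0.5693, -0.0521,  0.0806]), np.float64(0.0801))
  post (319, array([ 0.5678, -0.0541]), np.float64(0.0116), array([ 0.5683, -0.0537,  0.087 ]), np.float64(0.087))
small [   0    0    0    0 1178  278    0   30   82  938   51  232  148    0]
  ring (2412, array([0.557, 0.168]), np.float64(0.0361), array([0.5599, 0.1621, 0.0796]), np.float64(0.0706))
  post (380, array([0.5587, 0.1644]), np.float64(0.0118), array([0.5591, 0.1637, 0.1047]), np.float64(0.1048))
free [   0    0    0    0 1473  488   54  261   39   36   38  176  172    0]
  ring (354, array([0.4812, 0.1179]), np.float64(0.0172), array([0.4876, 0.1147, 0.0815]), np.float64(0.0813))
  post (348, array([0.4809, 0.1186]), np.float64(0.0118), array([0.4819, 0.1183, 0.1048]), np.float64(0.105))
```

```bash
python3 -m handwheel '[[0.04,-0.01,0,0,0,0],[0.08,-0.02,0,0,0,0],[0.11,-0.029,-0.02,0,0,0],[0.11,-0.029,-0.06,0,0,0],[0.11,-0.029,-0.1,0,0,0],[0.11,-0.029,-0.14,0,0,0],[0.11,-0.029,-0.15,0,0,0],[0.11,-0.029,-0.15,0,0,0]]' 0.6
python3 -m handwheel '[[0,0,-0.015,0,0,0],[0,0,-0.03,0,0,0],[0,0,-0.04,0,0,0],[0,0,-0.045,0,0,0],[0,0,-0.049,0,0,0],[0,0,-0.051,0,0,0],[0,0,-0.051,0,0,0],[0,0,-0.051,0,0,0]]'
```

```text
time_s: 3.82
position: [0.6453, -0.0125, 0.1282]
tcp_rot: [[0.894, 0.447, -0.009], [0.447, -0.894, 0.002], [-0.007, -0.005, -1.0]]
force: [-0.1, 0.0, -0.2]
opening: 0.8
grasp_force: 0.0
time_s: 4.48
position: [0.6486, -0.013, 0.0818]
tcp_rot: [[0.894, 0.447, 0.001], [0.447, -0.894, -0.0], [0.001, 0.001, -1.0]]
force: [-0.4, 0.5, 0.1]
opening: 0.801
grasp_force: 0.0
```

```bash
python3 -m handwheel '[[0,0,0,0,0,0],[0,0,0,0,0,0],[0,0,0,0,0,0],[0,0,0,0,0,0],[0,0,0,0,0,0],[0,0,0,0,0,0],[0,0,0,0,0,0],[0,0,0,0,0,0]]' -0.1
python3 -m handwheel '[[0,0,0.01,0,0,0],[0,0,0.02,0,0,0],[0,0,0.04,0,0,0],[0,0,0.06,0,0,0],[0,0,0.09,0,0,0],[0,0,0.1,0,0,0],[0,0,0.1,0,0,0],[0,0,0.1,0,0,0]]'
```

```text
time_s: 5.15
position: [0.6481, -0.013, 0.0813]
tcp_rot: [[0.894, 0.447, 0.0], [0.447, -0.894, 0.0], [0.0, 0.0, -1.0]]
force: [-0.9, -0.3, 2.1]
opening: 0.592
grasp_force: 30.3
time_s: 5.82
position: [0.6481, -0.013, 0.1816]
tcp_rot: [[0.894, 0.447, 0.001], [0.447, -0.894, -0.0], [0.001, 0.001, -1.0]]
force: [-0.2, -0.1, -1.7]
opening: 0.594
grasp_force: 30.2
```

```bash
python3 -m handwheel '[[-0.03,0.023,0,0,0,0],[-0.06,0.046,0,0,0,0],[-0.09,0.07,0,0,0,0],[-0.12,0.095,0,0,0,0],[-0.15,0.118,0,0,0,0],[-0.167,0.131,0,0,0,0],[-0.167,0.131,0,0,0,0],[-0.167,0.131,0,0,0,0]]'
python3 - <<'E'
from h import *
K,M=wcal();im,d=cams.capture("wrist");cv2.imwrite("pics/w2.png",im);np.savez("w2.npz",d=d,K=K,M=M)
s=bot.read_state();t=s["position"];print(t)
P=cloud(d,K,M)
print("held",blob(P,t[:2],.03,.17,.185)); print("post",blob(P,(.481,.118),.03,.1,.115)); print("shoulder",blob(P,(.481,.118),.03,.076,.09)); print("small post",blob(P,(.559,.164),.03,.1,.12)); print("large", blob(P,(.568,-.054),.036,.075,.084))
E
```

```text
time_s: 6.48
position: [0.4791, 0.1187, 0.1798]
tcp_rot: [[0.893, 0.449, -0.003], [0.449, -0.893, -0.0], [-0.003, -0.001, -1.0]]
force: [-0.0, 0.3, -0.7]
opening: 0.592
grasp_force: 30.2
[0.48097221 0.11805906 0.1801683 ]
held (4422, array([0.4824, 0.1188]), np.float64(0.0296), array([0.4892, 0.1222, 0.1763]), np.float64(0.1764))
post (406, array([0.4825, 0.1194]), np.float64(0.0111), array([0.4862, 0.1213, 0.1045]), np.float64(0.1047))
shoulder (704, array([0.481 , 0.1185]), np.float64(0.0173), array([0.4876, 0.1218, 0.0814]), np.float64(0.081))
small post (953, array([0.5586, 0.1647]), np.float64(0.0117), array([0.5588, 0.1646, 0.1049]), np.float64(0.105))
large (2273, array([ 0.5683, -0.0537]), np.float64(0.0314), array([ 0.5678, -0.0493,  0.0799]), np.float64(0.08))
```

View pics/w2.png

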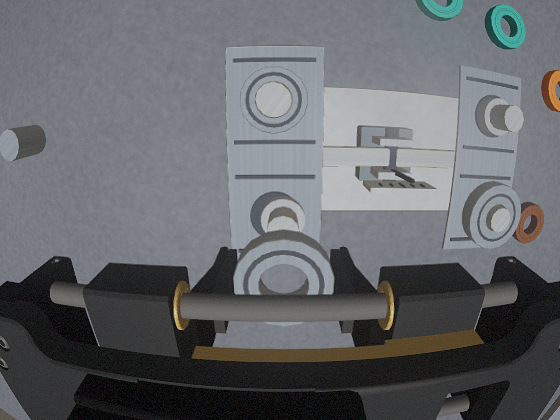

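The view shows the bearing gripped level at (283,280) with the free post just behind it at (280,212). I'll measure the bearing's offset in the hand.

Run:
```python
from h import *
z=np.load("w2.npz");P=cloud(z["d"],z["K"],z["M"])
s=bot.read_state();R=np.array(s["tcp_rot"]);t=np.array(s["position"])
Q=(P-t)@R
Q=Q[(abs(Q[:,2]-.0035)<.003)&(np.hypot(Q[:,0],Q[:,1])<.035)]
print(len(Q),np.median(Q[:,2]))
from scipy.optimize import least_squares
# front arc: max radius per angle
a=np.arctan2(Q[:,1],Q[:,0]);r=np.hypot(Q[:,0],Q[:,1])
pts=[]
for k in np.radians(np.arange(-50,51,5)):
    m=abs(a-k)<.04
    if m.sum()>3: pts.append(Q[m][r[m].argmax()][:2])
pts=np.array(pts);f=least_squares(lambda c:np.hypot(*(pts-c[:2]).T)-c[2],[0,0,.026],loss="soft_l1",f_scale=.001)
print("tool-frame centre, radius",f.x)
f2=least_squares(lambda c:np.hypot(*(pts-[c[0],0]).T)-.026,[0.],loss="soft_l1",f_scale=.001);print(f2.x)
print(s["position"],s["force"])
```

```text
4000 0.00372305463155619
tool-frame centre, radius [-4.17448073e-04  5.87938758e-05  2.51823157e-02]
[-0.00133696]
[0.48097221 0.11805906 0.1801683 ] [ 1.32006543  0.2543084  -0.80705099]
```

```bash
python3 -m handwheel '[[0.001,0.001,-0.02,0,0,0],[0.001,0.001,-0.035,0,0,0],[0.001,0.001,-0.045,0,0,0],[0.001,0.001,-0.05,0,0,0],[0.001,0.001,-0.053,0,0,0],[0.001,0.001,-0.053,0,0,0],[0.001,0.001,-0.053,0,0,0],[0.001,0.001,-0.053,0,0,0]]'
python3 -m handwheel '[[0,0,-0.002,0,0,0],[0,0,-0.004,0,0,0],[0,0,-0.006,0,0,0],[0,0,-0.008,0,0,0],[0,0,-0.01,0,0,0],[0,0,-0.011,0,0,0],[0,0,-0.012,0,0,0],[0,0,-0.012,0,0,0]]'
python3 - <<'E'
from h import *
K,M=wcal();im,d=cams.capture("wrist");cv2.imwrite("pics/w3.png",im)
P=cloud(d,K,M);s=bot.read_state();print(s["position"],s["force"])
print("post",blob(P,(.481,.118),.011,.07,.125)); print("small post",blob(P,(.559,.164),.011,.07,.12)); print("large post", blob(P,(.568,-.054),.01,.06,.12))
E
```

```text
time_s: 7.2
position: [0.4828, 0.1188, 0.1285]
tcp_rot: [[0.895, 0.447, 0.001], [0.447, -0.895, 0.0], [0.001, 0.001, -1.0]]
force: [-0.0, -0.4, -1.5]
opening: 0.592
grasp_force: 30.2
time_s: 7.87
position: [0.4822, 0.119, 0.1159]
tcp_rot: [[0.894, 0.447, 0.0], [0.447, -0.894, 0.0], [0.0, 0.0, -1.0]]
force: [0.6, 0.4, -1.2]
opening: 0.59
grasp_force: 30.2
[0.48216766 0.1190406  0.11597537] [ 0.68972868 -0.07320644 -0.00347481]
post (969, array([0.4804, 0.1177]), np.float64(0.011), array([0.4788, 0.1175, 0.0984]), np.float64(0.0978))
small post (1633, array([0.559, 0.164]), np.float64(0.0111), array([0.559 , 0.1641, 0.0976]), np.float64(0.0976))
large post (344, array([ 0.568, -0.054]), np.float64(0.01), array([ 0.5681, -0.0534,  0.0942]), np.float64(0.0945))
```

```bash
python3 -c "
import cv2;i=cv2.imread('pics/w3.png')[220:340,210:360];cv2.imwrite('pics/w3c.png',cv2.resize(i,None,fx=5,fy=5,interpolation=2))"
```

```text
(no output)
```

View pics/w3c.png

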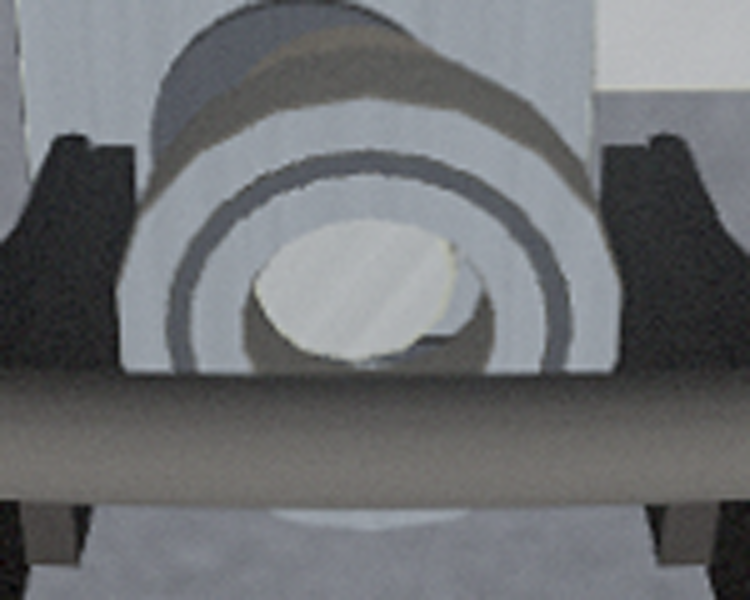

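The zoom shows the post top off-centre in the bore: a gap at the right (edge at 458 of 750) and the left edge hidden. I'll convert those edges to tool-frame offsets.

Run:
```python
from h import *
K,M=wcal();s=bot.read_state();R=np.array(s["tcp_rot"]);t=np.array(s["position"])
f=lambda cu,cv,z:np.round(1e3*(R.T@(wplane(210+cu/5-.4,220+cv/5-.4,z,K,M)-t))[:2],2)
zt=t[2]-.0037;zb=zt-.015
print(t,zt,zb)
print("bore top L,R,far",f(243,315,zt),f(495,315,zt),f(366,218,zt))
print("ring L,R,far",f(116,300,zt),f(621,300,zt),f(366,98,zt))
print("post R,near,R2",f(458,275,zb),f(360,360,zb),f(430,338,zb))
```

```text
[0.48216766 0.1190406  0.11597537] 0.11227536633043146 0.09727536633043146
bore top L,R,far [  1.92 -11.  ] [ 1.9  14.19] [12.95  1.31]
ring L,R,far [  3.44 -23.75] [ 3.39 26.84] [25.62  1.33]
post R,near,R2 [-1.8  11.31] [-12.76   0.58] [-9.88  8.38]
```

```bash
python3 -m handwheel '[[-0.0005,0.0001,0,0,0,0],[-0.001,0.0003,0,0,0,0],[-0.0015,0.0005,0,0,0,0],[-0.002,0.0006,0,0,0,0],[-0.002,0.0006,0,0,0,0],[-0.002,0.0006,0,0,0,0],[-0.002,0.0006,0,0,0,0],[-0.002,0.0006,0,0,0,0]]'
cat > chk.py <<'E'
from h import *
import sys
K,M=wcal();im,d=cams.capture("wrist");n=sys.argv[1];cv2.imwrite(f"pics/{n}.png",im)
i=im[220:340,210:360];cv2.imwrite(f'pics/{n}c.png',cv2.resize(i,None,fx=5,fy=5,interpolation=2))
P=cloud(d,K,M);s=bot.read_state();print(s["position"],s["force"])
for k,c in dict(free=s["position"],small=(.559,.164),large=(.568,-.054)).items(): print(k,"post z",np.round(np.median(P[(np.hypot(P[:,0]-c[0],P[:,1]-c[1])<.008)][:,2]),4))
E
python3 chk.py w4
```

```text
time_s: 8.58
position: [0.48, 0.1196, 0.116]
tcp_rot: [[0.894, 0.447, -0.0], [0.447, -0.894, -0.0], [-0.0, -0.0, -1.0]]
force: [-0.2, 0.0, -1.5]
opening: 0.593
grasp_force: 30.2
[0.48001528 0.11963051 0.11601957] [-0.51976545 -0.16961649 -1.1230508 ]
free post z 0.1051
small post z 0.105
large post z 0.0871
```

The bearing dropped over the post: the post top is back at 0.105, inside the bore. I'll lower it.

```bash
python3 -m handwheel '[[0,0,-0.002,0,0,0],[0,0,-0.004,0,0,0],[0,0,-0.006,0,0,0],[0,0,-0.008,0,0,0],[0,0,-0.01,0,0,0],[0,0,-0.012,0,0,0],[0,0,-0.014,0,0,0],[0,0,-0.014,0,0,0]]'
python3 chk.py w5
```

```text
time_s: 9.3
position: [0.4798, 0.1196, 0.1016]
tcp_rot: [[0.894, 0.447, -0.001], [0.447, -0.894, -0.0], [-0.001, -0.0, -1.0]]
force: [0.4, 0.2, -1.4]
opening: 0.594
grasp_force: 30.2
[0.47991053 0.11960354 0.1017988 ] [-0.51833399  0.66213168 -1.87934915]
free post z 0.1051
small post z 0.1051
large post z 0.0871
```

```bash
python3 -m handwheel '[[0,0,-0.002,0,0,0],[0,0,-0.004,0,0,0],[0,0,-0.006,0,0,0],[0,0,-0.008,0,0,0],[0,0,-0.009,0,0,0],[0,0,-0.01,0,0,0],[0,0,-0.01,0,0,0],[0,0,-0.01,0,0,0]]'
python3 chk.py w6
```

```text
time_s: 10.02
position: [0.4802, 0.1196, 0.0921]
tcp_rot: [[0.894, 0.447, 0.0], [0.447, -0.894, -0.0], [0.0, 0.0, -1.0]]
force: [-0.4, 0.2, 0.5]
opening: 0.592
grasp_force: 30.2
[0.48015998 0.11960787 0.09208913] [ 0.38594808  0.69301156 -0.46982696]
free post z 0.0978
small post z 0.0977
large post z 0.014
```

```bash
python3 -m handwheel '[[0,0,0,0,0,0],[0,0,0,0,0,0],[0,0,0,0,0,0],[0,0,0,0,0,0],[0,0,0,0,0,0],[0,0,0,0,0,0],[0,0,0,0,0,0],[0,0,0,0,0,0]]' 0.55
python3 -m handwheel '[[0,0,0.01,0,0,0],[0,0,0.02,0,0,0],[0,0,0.04,0,0,0],[0,0,0.07,0,0,0],[0,0,0.1,0,0,0],[0,0,0.13,0,0,0],[-0.02,-0.01,0.15,0,0,0],[-0.04,-0.02,0.15,0,0,0]]'
python3 - <<'E'
from h import *
K,M=wcal();im,d=cams.capture("wrist");cv2.imwrite("pics/w7.png",im);P=cloud(d,K,M)
for n,c in dict(med=(.480,.1196),small=(.559,.164),large=(.568,-.054),empty=(.648,-.014)).items():
    q=P[np.hypot(P[:,0]-c[0],P[:,1]-c[1])<.008];r=np.hypot(P[:,0]-c[0],P[:,1]-c[1]);g=P[(r>.014)&(r<.022)]
    print(n,np.round(np.median(q[:,2]),4),"ring",np.round(np.median(g[:,2]),4))
print(bot.read_state()["position"])
E
```

```text
time_s: 10.73
position: [0.4801, 0.1196, 0.092]
tcp_rot: [[0.894, 0.447, -0.0], [0.447, -0.894, 0.0], [-0.0, -0.0, -1.0]]
force: [0.9, 0.5, 0.6]
opening: 0.772
grasp_force: 0.0
time_s: 11.4
position: [0.4435, 0.0996, 0.2473]
tcp_rot: [[0.894, 0.448, 0.013], [0.448, -0.894, -0.0], [0.011, 0.006, -1.0]]
force: [0.5, -0.5, -0.7]
opening: 0.779
grasp_force: 0.0
med 0.0954 ring 0.3304
small 0.0952 ring 0.0834
large 0.0967 ring 0.0898
empty 0.0969 ring 0.0639
[0.43603792 0.09862122 0.24480187]
```

View pics/w7.png

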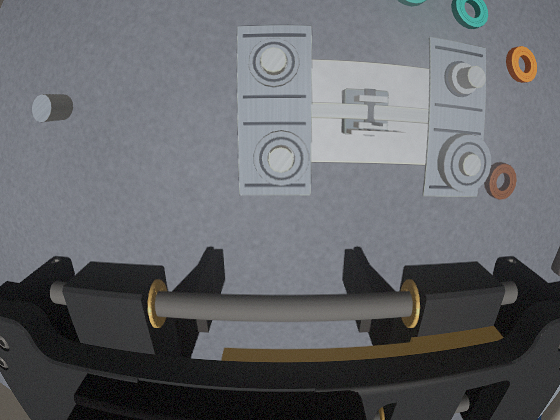

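The medium bearing is on the free post at (281,158) and the trays are nearly level (post tops at 0.0954 and 0.0967). Before handing in, I'll confirm the seat height: the ring top should be about 9 mm below the post top.

```bash
python3 -m handwheel '[[0,0,0,0,0,0],[0,0,0,0,0,0],[0,0,0,0,0,0],[0,0,0,0,0,0],[0,0,0,0,0,0],[0,0,0,0,0,0],[0,0,0,0,0,0],[0,0,0,0,0,0]]'
python3 - <<'E'
from h import *
K,M=wcal();im,d=cams.capture("wrist");P=cloud(d,K,M);P=P[P[:,2]<.12]
h=[]
for n,c in dict(med=(.480,.1196),small=(.559,.164),large=(.568,-.054),empty=(.648,-.014)).items():
    r=np.hypot(P[:,0]-c[0],P[:,1]-c[1]);p=np.median(P[r<.008][:,2]);g=P[(r>.014)&(r<.024)][:,2];h.append(p)
    print(n,round(p,4),"ring",np.round(np.median(g[g>.065]),4))
ok=abs(h[0]-h[2])<.003; print(ok)
E
```

```text
time_s: 12.12
position: [0.4402, 0.0997, 0.2418]
tcp_rot: [[0.894, 0.447, -0.001], [0.447, -0.894, 0.0], [-0.001, -0.0, -1.0]]
force: [-0.1, 0.1, -0.5]
opening: 0.776
grasp_force: 0.0
med 0.0953 ring 0.0864
small 0.0952 ring 0.0833
large 0.0967 ring 0.0899
empty 0.0967 ring 0.0721
True
```

The ring top is 8.9 mm below the post top, against 9 mm expected, so it is fully seated. The beam is level to about 0.007 rad.

```bash
python3 -c "
from rig import bot
print(bot.hand_in())"
```

```text
the job is handed in; nothing more can be done
None
```

The medium bearing is now fully seated on the light tray's free post, the balance rests level to about 0.007 rad (limit 0.03), and the job was handed in at about 12 s.

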